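Fish a padlock out of the gap between two display risers

ROBOT

A 6-joint arm with a two-finger parallel gripper is mounted at the origin on the work surface. World frame = base frame: x ahead of the robot, y to its left, z up, the work surface at z = 0. Lengths are in mm, angles in degrees, forces in N, time in s.
With the tool pointing down it reaches from about 350 to 850 mm from the base axis. Payload 8.1 kg.
Tool frame: the origin (TCP) lies midway between the tips of the shut fingers; the grasp point (between the pads) lies 19 mm behind it (r.grasp_offset is the distance from the TCP to the grasp point, in mm); z points along the fingers, x is the direction in which the jaws open and shut, and the axes are right-handed (so a half turn about z gives the same grasp; the last joint's range is limited). The gripper opens to 85 mm and grips with 20 to 120 N. Pads are 22 mm wide; open, the fingers measure 114 mm over their backs; the gripper's body (76 mm by 85 mm) begins 54 mm behind the grasp point. The pads swing forward as they close: fully open they stand 13 mm farther back than shut.
Start: joints at [64.435, 7.471, 85.268, -0, 87.261, -4.893], TCP at [211.793, 561.381, 231.292] pointing down, gripper open.
Joint ranges: [-169.43, 169.43], [-51.17, 129.36], [1.28, 143.12], [-76.62, 256.62], [0, 156.53], [-152.29, 152.29]. Speed limits (degrees/s): [136.94, 136.94, 159.86, 180, 180, 180].

INTERFACE

Orientations are given as [roll, pitch, yaw] about the fixed x, y, z axes, in that order (R = Rz(yaw) Ry(pitch) Rx(roll)).
In Python, from bench import r, optics, hand_in gives the robot as it stands.
- The arm moves only by the shell command python3 -m pendant 'ROWS' [FORCE]. ROWS is JSON, a list of rows, each a list of 5 numbers: the opening, from 0 (shut) to 1 (fully open), then the shift along the tool's x, y, z in mm, then the turn about the tool's z in degrees. A call has 1 to 10 rows; each row shifts and turns the commanded pose from where the row before left it, along the tool's axes as they then stand; what a row does not reach is not made up. A row lasts 1/10 s, in which the tool goes at most 50 mm and 8.59 degrees, less where a joint would pass 70% of its speed; a pose out of reach is approached as far as the arm can. A call with a gripper value outside its range is refused whole. The fingers move at their own pace and stop on an object; FORCE is the grip in N (left out, the last holds). Time passes only in rows, so rows that do not move let the fingers close. It gives the time, the measured TCP pose, the force and the opening at its end, in the units of the state.
- r.sense(): the state, without advancing time (a new reading comes with each control period).
- optics.snapshot(name): name is "scene" or "top"; returns (picture, depth): 384x512x3 uint8, blue, green, red; 384x512 float32, mm along the optical axis (not along the pixel's ray), 0 where there is no reading.
- optics.camera_params(name): a dict with "camera_matrix" (3x3 intrinsics, pixels), "k1" (the pictures are not rectified: a ray, as slopes to the right and down, at radius r is drawn at 1 + k1 r^2 times it, then the intrinsics apply), "eye" and "orientation" of the camera in the world. Camera axes: x right, y down, z forward; pixel columns grow to the right and rows downward; lengths in mm; the calibration is good to about 2 mm. A picture is of the moment at which its call begins. camera_params takes no time and is no camera call.
- hand_in(): hands the job in, once; it reports no verdict.
Trained networks look in the newest picture that a camera, given by its name, has taken for a name from the list of things; names that differ only in an ending like _2 or _b are one class to them, and where a whole thing is asked for, a point or a joint stands for the part that bears it (a point fixed in the world has none). Each returns a list of dicts, best first, with "score" (0 to 1); they miss things now and then, are a little off and sometimes report something else, mostly with a low value. They report only what shows in the picture. A call takes as long as a camera call. They do not tell look-alikes from the thing itself.
- optics.search_frame(camera, query): "at" ([x, y, z] in mm, in world coordinates, good to about 4 mm: the middle of the surface that is visible of it).
The state is a dict: "time": time; "joint_pos": joint angles; "qd": joint speeds; "joint_efforts": joint torques, N m; "tool_pos": TCP position; "tcp_rot": TCP orientation; "ft_force": force on the tool from outside, world axes, zero at the start; "wrist_torque": the same for the moment, N m; "finger_gap": finger opening in mm.
Only numpy, scipy, OpenCV 4.12 (cv2) and the standard library are available. Lean on these libraries where they do the work, as an engineer would, in place of code of your own. Each camera call takes 0.05 s, during which the arm holds its last target. There are 200 camera calls.

TASK

A small padlock has fallen into the narrow gap between the two display risers. Take the retrieval hook from its stand, set its foot down on the floor of the gap behind the padlock and gently draw the padlock along the floor, over the cable cover and out of the gap's open mouth, keeping the foot only lightly pressed on what lies beneath it, not touching the padlock with the gripper and not disturbing the jars, the tub or the tray. Leave the padlock lying on the open counter just in front of the mouth and hang the hook back in its stand.

Things in the scene. Friction and masses are not known exactly. Their poses are not given: they have to be found in the camera images.
- display: two fixed wooden risers, 60 mm high, with a straight 38 mm wide gap between them, open above, floored with 3 mm board. Origin: middle of the gap's open mouth, at counter height. x across the gap (gap -19 to +19 mm; near riser to -102, far riser to +152), y along the gap from mouth (0) to closed end (302 mm), z up. More than 12 N of the hook on it or in it is forcing and marks it.
- gap_end (a point): middle of the closed end of the gap, on its floor, 302 mm from the mouth. Between it and the mouth a fixed aluminium cable cover crosses the floor: a hump 24 mm above the floor, 12 mm flat top, two 30 degree flanks, 95 mm long in all. Its crest lies anywhere from 65 to 125 mm inside the mouth, different every time and not reported: feel for it or see it.
- padlock: small brass padlock lying flat on the gap's floor, body 26 (x) by 28 (y) by 12 mm thick (z), steel shackle reaching 36 mm from the origin to -y, towards the mouth. 50 to 90 g. Origin: centre of the body's underside. It starts between the cable cover and the closed end, its centre 205 to 230 mm inside the mouth.
- hook: retrieval hook, 180 g: upright black handle (26 mm in x, 14 mm in y, 4 to 66 mm above the origin) on a flat collar 50 x 44 x 4 mm; below it a steel tube and bent leg. Origin: centre of the collar's underside; z up. It starts hanging in the stand, collar on the rim. Grip the handle just above the collar, closing along the hook's y (14 mm).
- tube_end (a point): lower end of the hook's tube, 35 mm under its origin. From it comes a cranked leg, 9 mm steel rod, ending in a foot: a level bar 27 mm long along the hook's x, 9 mm high, centred under the handle. The leg is clamped at a length not reported: foot's underside 105 to 125 mm below the hook's origin. It is also sprung: gives way upward 30 mm, 1 N at first, 1.5 N more per mm.
- stand: fixed upright open-topped steel sleeve 46 mm (x) by 38 mm (y) by 140 mm high, walls 5 mm, inside 36 x 28 mm and 135 mm deep. Origin: centre of its underside. The hook hangs in it with its axes parallel to the stand's.
- jar_a: small honey jar, 42 mm across, 48 mm high, on the near riser; bystander, origin at the centre of its underside
- jar_b: small honey jar, 42 mm across, 48 mm high, on the near riser; bystander, origin at the centre of its underside
- jar_c: honey jar, 60 mm across, 85 mm high, on the far riser; bystander, origin at the centre of its underside
- jar_d: honey jar, 60 mm across, 85 mm high, on the far riser; bystander, origin at the centre of its underside
- jar_e: honey jar, 54 mm across, 70 mm high, on the far riser; bystander, origin at the centre of its underside
- tub: open white tub, 90 mm across, 100 mm high, on the counter; bystander, origin at the centre of its underside
- sample_tray: grey open tray 120 x 160 x 35 mm, on the counter; bystander, origin at the centre of its underside
Not all that is in view belongs to the job. What is shaped like the hook but orange or purple is not meant.

How it is judged (in metres and radians):
On the way, in this order (a step that is already met when the one before it is completed fails the run):
1. the hook's foot is set down in the gap, behind the padlock (z of hook in the frame of display below 0.135 m and contact force between hook and display above 0.5 N and x of hook in the frame of display between -0.015 and 0.015 m and y of hook in the frame of display below 0.3 m and y of hook in the frame of padlock above 0.012 m and y of padlock in the frame of display above 0.18 m), for 0.1 s.
2. the padlock is drawn out of the mouth with the hook's foot still behind it, low and in line with the gap (y of padlock in the frame of display below -0.015 m and x of padlock in the frame of display between -0.04 and 0.04 m and height (world z) of padlock below 0.02 m and horizontal distance between hook and padlock below 0.05 m and z of hook in the frame of display below 0.145 m).
At the end, for the whole second after the job is handed in: The padlock lies flat and still on the counter with its body wholly out of the gap (origin 15 to 150 mm before the mouth, within 70 mm of the gap's centre line); the hook hangs upright in its stand, let go, collar on the rim (within 5 mm in height, 15 mm sideways) (y of padlock in the frame of display between -0.15 and -0.015 m and x of padlock in the frame of display between -0.07 and 0.07 m and height (world z) of padlock below 0.006 m and angle between padlock's own z axis and vertical below 0.15 rad and linear speed of padlock below 0.01 m/s and horizontal distance between hook and stand below 0.015 m and z of hook in the frame of stand between 0.135 and 0.145 m and angle between hook's own z axis and vertical below 0.1 rad and linear speed of hook below 0.02 m/s); the robot touches nothing.
It fails at once if the hook presses on the risers, the gap's floor or the cable cover with more than 14 N (contact force between hook and display above 14 N).
It fails at once if the gripper's fingers touch the padlock (contact force between the fingers and padlock above 0.5 N).
It fails at once if the padlock is lifted or flung up (height (world z) of padlock above 0.06 m).
It fails at once if a jar, the tub or the tray is moved more than 20 mm (distance of any of jar_a, jar_b, jar_c, jar_d, jar_e, tub, sample_tray from where it was at the start of the episode above 0.02 m).
It also fails if it takes over 72 s, if anything falls off the work surface, if the arm or the gripper's body presses on something with over 40 N, if the wrist force passes 120 N, or if a joint passes its speed limit or range.

## Working session

There is one attempt and no reset: what is moved stays moved. The work goes in short steps, Python scripts to look and compute and a shell command to move; the robot and the scene stay as the last step left them, time stands still between calls to the robot, and variables do not carry over. Pictures are saved under pics/ and viewed, about 8 in all and at most 12, crops included, and the job is handed in when it is done.

```bash
ls; mkdir -p pics; cat > h.py <<'E'
import numpy as np, cv2, json
from scipy.spatial.transform import Rotation as R
from bench import r, optics
def cam(n):
    p=optics.camera_params(n); return p
def rot(p):
    o=np.array(p["orientation"],float)
    return o if o.shape==(3,3) else R.from_euler('xyz',o,degrees=True).as_matrix()
def cloud(n,depth):
    p=cam(n);K=np.array(p["camera_matrix"]);h,w=depth.shape
    u,v=np.meshgrid(np.arange(w),np.arange(h))
    d=np.array([p["k1"],0,0,0,0],float)
    s=cv2.undistortPoints(np.stack([u,v],-1).reshape(-1,1,2).astype(np.float64),K,d).reshape(h,w,2)
    c=np.dstack([s,np.ones((h,w))])*depth[...,None]
    return c@rot(p).T+np.array(p["eye"])
def proj(n,X):
    p=cam(n);Rm=rot(p);c=(np.atleast_2d(X)-np.array(p["eye"]))@Rm
    s=c[:,:2]/c[:,2:];s=s*(1+p["k1"]*(s**2).sum(1,keepdims=True))
    K=np.array(p["camera_matrix"]);return s@K[:2,:2].T+K[:2,2]
E
python3 - <<'E'
from h import *
for n in("scene","top"):
    im,d=optics.snapshot(n);np.savez(f"{n}0.npz",im=im,d=d);cv2.imwrite(f"pics/{n}0.png",im)
    print(n,cam(n))
    for q in("display","padlock","hook","tube_end","stand","jar_a","jar_c","jar_e","tub","sample_tray"):
        print(q,[(np.round(x["at"]).tolist(),round(x["score"],2),np.round(proj(n,x["at"])[0]).tolist()) for x in optics.search_frame(n,q)])
s=r.sense();print(s)
E
```

```text
pics
scene {'camera_matrix': array([[433.3138576 ,   0.        , 256.54678057],
       [  0.        , 433.3138576 , 192.73211003],
       [  0.        ,   0.        ,   1.        ]]), 'k1': -0.06551506701609688, 'eye': array([1098.80073431, -190.35790428, 1103.71647701]), 'orientation': array([-147.74921069,   -0.4562947 ,   69.7560979 ])}
display [([612.0, 6.0, 60.0], 0.57, [259.0, 235.0]), ([387.0, -381.0, 64.0], 0.49, [101.0, 209.0])]
padlock []
hook [([380.0, 331.0, 110.0], 0.87, [334.0, 129.0]), ([467.0, 442.0, 109.0], 0.72, [380.0, 141.0]), ([480.0, 337.0, 152.0], 0.59, [353.0, 144.0])]
tube_end [([472.0, 440.0, 107.0], 0.76, [380.0, 143.0]), ([383.0, 335.0, 110.0], 0.66, [336.0, 129.0]), ([481.0, 347.0, 151.0], 0.59, [357.0, 144.0]), ([616.0, 8.0, 64.0], 0.4, [261.0, 235.0])]
stand [([491.0, 341.0, 71.0], 0.88, [351.0, 164.0])]
jar_a [([685.0, 10.0, 142.0], 0.8, [272.0, 244.0]), ([682.0, -101.0, 145.0], 0.63, [228.0, 257.0]), ([536.0, 96.0, 106.0], 0.61, [281.0, 193.0]), ([505.0, -65.0, 104.0], 0.57, [221.0, 202.0])]
jar_c [([685.0, 10.0, 142.0], 0.8, [272.0, 244.0]), ([682.0,
[... 2078 characters left out ...]
12.0], 0.16, [228.0, 189.0])]
{'time': 1.1, 'joint_pos': array([ 6.44339736e+01,  7.47228261e+00,  8.52675272e+01,  1.29090654e-03,
        8.72597852e+01, -4.89276692e+00]), 'qd': array([-0.014736  ,  0.03645168,  0.13783881, -0.09820994, -0.03959112,
        0.11746336]), 'joint_efforts': array([ 1.29728538e-03, -5.69331086e+01, -5.00873101e+01, -1.15064704e-04,
        1.53692476e-03,  2.43101044e-05]), 'tool_pos': array([211.7978805 , 561.39065042, 231.28319096]), 'tcp_rot': array([-1.79998750e+02, -5.13505226e-04,  6.93266788e+01]), 'ft_force': array([ 1.08806882, -0.26684281, -0.73114326]), 'wrist_torque': array([ 0.00848226,  0.0170665 , -0.04023952]), 'finger_gap': 85.41783168607756}
```

```bash
python3 - <<'E'
from h import *
a=cv2.imread("pics/top0.png")[100:270,90:320];b=cv2.imread("pics/scene0.png")[90:290,190:440]
cv2.imwrite("pics/v1.png",cv2.resize(a,None,fx=3.4,fy=3.4,interpolation=cv2.INTER_CUBIC));cv2.imwrite("pics/v2.png",cv2.resize(b,None,fx=3,fy=3,interpolation=cv2.INTER_CUBIC))
E
```

```text
(no output)
```

View pics/v1.png

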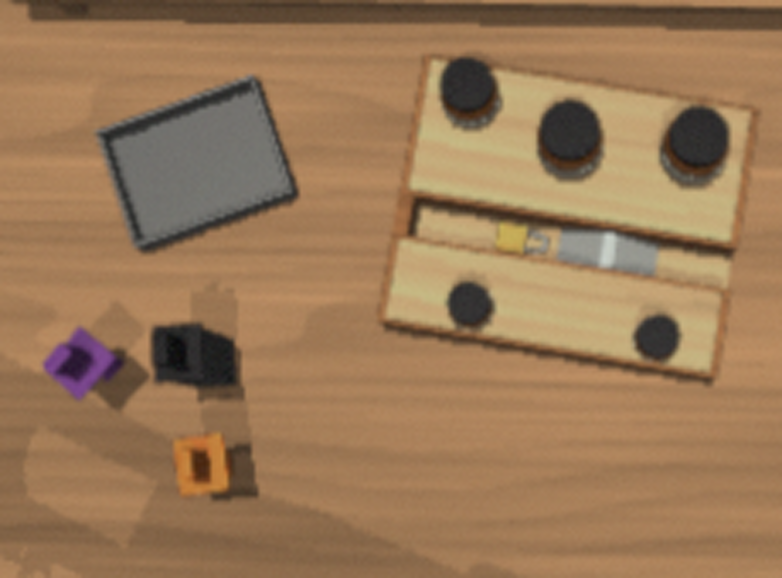

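View pics/v2.png

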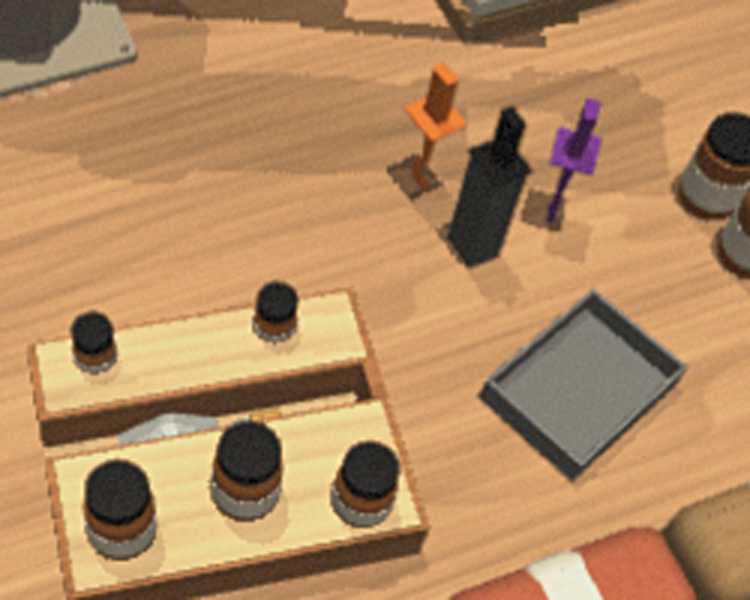

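v1: hook-like candidates are the black one in its stand (145,205), a purple one (116,207) and an orange one (150,236). By the description the black one in the steel sleeve is the target. The gap mouth is on the right (-Y world), the hump crest is near v1 (607,248), and the padlock is at v1 (512,238) with its shackle towards the mouth.

```bash
python3 - <<'E'
from h import *
for n in("top","scene"):
    z=np.load(f"{n}0.npz");im=z["im"];d=z["d"];P=cloud(n,d);ok=d>0
    X,Y,Z=P[...,0],P[...,1],P[...,2]
    print(n,"counter z",np.median(Z[ok&(abs(X-560)<20)&(abs(Y-250)<20)]))
    m=ok&(abs(Z-60)<6)&(X>400)&(X<820)&(Y>-200)&(Y<200)
    k,lab,st,_=cv2.connectedComponentsWithStats(m.astype(np.uint8))
    for i in range(1,k):
        if st[i,4]>150:
            q=P[lab==i];rc=cv2.minAreaRect(q[:,:2].astype(np.float32));print(st[i,4],rc,q[:,2].mean(),cv2.boxPoints(rc).round().tolist())
    m=ok&(im.max(2)<75)&(X>430)&(X<530)&(Y>300)&(Y<390)
    for lo,hi in((138,150),(190,215)):
        q=P[m&(Z>lo)&(Z<hi)]
        if len(q)>4:
            rc=cv2.minAreaRect(q[:,:2].astype(np.float32));print("hook",lo,len(q),rc,q.mean(0).round(1),cv2.boxPoints(rc).round().tolist())
    for q in("jar_a",):
        pass
    hsv=cv2.cvtColor(im,cv2.COLOR_BGR2HSV)
    m=ok&(hsv[...,1]>150)&(hsv[...,0]>18)&(hsv[...,0]<32)&(X>540)&(X<640)&(Y>20)&(Y<120)&(Z<40)
    q=P[m];print("padlock",len(q),q.mean(0) if len(q) else 0,q[:,:2].min(0) if len(q) else 0,q[:,:2].max(0) if len(q) else 0)
    m=ok&(hsv[...,1]<60)&(hsv[...,2]>100)&(X>530)&(X<640)&(Y>-140)&(Y<60)&(Z<50)
    q=P[m];print("cover",len(q),q.mean(0),q.max(0)); t=q[q[:,2]>23];print(len(t),t.mean(0),t[:,1].min(),t[:,1].max())
    # jars
    m=ok&(im.max(2)<70)&(Z>100)&(X>400)&(X<820)&(Y>-180)&(Y<180)
    k,lab,st,_=cv2.connectedComponentsWithStats(m.astype(np.uint8))
    for i in range(1,k):
        if st[i,4]>20: print("jar",st[i,4],P[lab==i].mean(0).round())
E
```

```text
top counter z -0.5211699556912208
429 ((813.94921875, -0.7698974609375), (397.4926452636719, 12.006376266479492), 89.98384094238281) 59.698028302850176 [[808.0, -200.0], [820.0, -200.0], [820.0, 198.0], [808.0, 198.0]]
5354 ((610.9943237304688, 16.002593994140625), (316.6881408691406, 254.87001037597656), 81.39705657958984) 60.492317275078776 [[461.0, -121.0], [713.0, -160.0], [761.0, 154.0], [509.0, 192.0]]
hook 138 146 ((471.00701904296875, 350.4982604980469), (48.19614028930664, 40.71696472167969), 3.1671440601348877) [471.1 344.5 143.7] [[446.0, 369.0], [448.0, 329.0], [496.0, 332.0], [494.0, 372.0]]
hook 190 53 ((471.0832214355469, 350.27740478515625), (25.462364196777344, 12.132562637329102), 3.581890821456909) [470.8 349.5 202.8] [[458.0, 356.0], [459.0, 343.0], [484.0, 345.0], [483.0, 357.0]]
padlock 1 [587.96606614  80.55280099   9.442976  ] [587.96606614  80.55280099] [587.96606614  80.55280099]
cover 295 [584.2829244  -17.10178162  16.35948176] [603.59543645  54.5989025   37.39281168]
77 [583.60298775 -21.02000396  26.45284629] -41.590222023581006 -3.495938557142157
jar 20
[... 536 characters left out ...]
38 135 ((474.8213806152344, 350.14599609375), (46.84959411621094, 42.295066833496094), 6.256803035736084) [480.  345.6 145.1] [[449.0, 369.0], [454.0, 327.0], [500.0, 332.0], [496.0, 374.0]]
hook 190 59 ((475.4689025878906, 349.088134765625), (25.34173011779785, 12.71630859375), 4.863402366638184) [476.3 348.  201.7] [[462.0, 354.0], [463.0, 342.0], [489.0, 344.0], [488.0, 356.0]]
padlock 0 0 0 0
cover 186 [570.88571208 -19.79817144  19.3610431 ] [585.23155534  54.86807253  30.95155816]
73 [573.20071447 -19.31226378  26.6544517 ] -40.210353028033325 -0.7508858850034983
jar 123 [529. 102. 109.]
jar 128 [502. -66. 108.]
jar 343 [678.  15. 145.]
jar 281 [721. 106. 129.]
jar 360 [675. -97. 145.]
```

```bash
python3 -m pendant '[[0.5,-13.1,39.8,0,0],[0.5,-13.1,39.8,0,0],[0.5,-13.1,39.8,0,0],[0.5,-13.1,39.8,0,0],[0.5,-13.1,39.8,0,0],[0.5,-13.1,39.8,0,0],[0.5,-13.1,39.8,0,0],[0.5,-13.1,39.8,0,-8],[0.5,0,0,0,-8.3],[0.5,0,0,0,-8.3]]' 40; python3 - <<'E'
from h import *
s=r.sense();print(s["tool_pos"],s["tcp_rot"],s["joint_pos"])
ims=[]
for n in("top","scene"):
    im,d=optics.snapshot(n);np.savez(f"{n}1.npz",im=im,d=d)
    u,v=proj(n,[473,350,170])[0].astype(int);print(n,u,v)
    ims.append(cv2.resize(im[max(v-60,0):v+60,u-60:u+60][:120],(480,480),interpolation=cv2.INTER_CUBIC)[:, :390])
cv2.imwrite("pics/v3.png",np.hstack(ims))
E
```

```text
time: 2.1
tool_pos: [473.9, 349.6, 231.1]
tcp_rot: [-180.0, 0.0, 94.1]
ft_force: [0.6, 0.1, -0.7]
finger_gap: 42.6
[473.87585751 349.60429121 231.14240115] [-1.79988372e+02  8.23439654e-03  9.41084580e+01] [ 3.14316182e+01  5.77593919e+00  8.71099310e+01 -1.98077209e-03
  8.71282403e+01 -6.26767395e+01]
top 140 202
scene 357 137
```

View pics/v3.png

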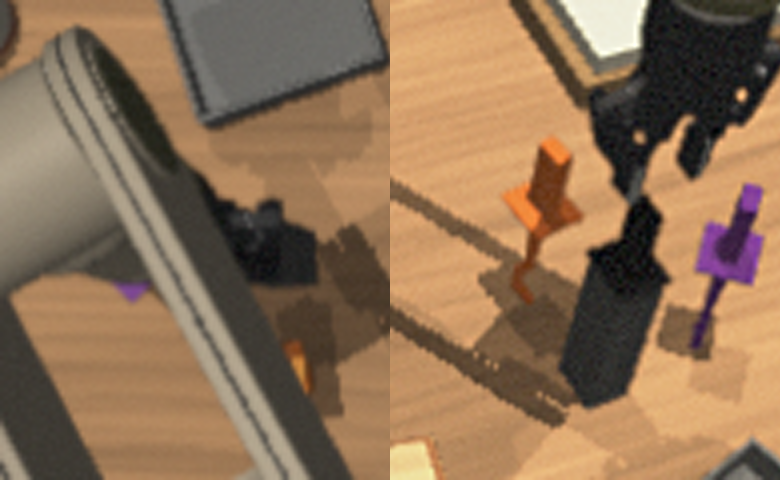

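v3: the half-open jaws straddle the black handle (top at about (645,205) in the right half). Orange and purple are clear of the fingers. Descending and gripping.

```bash
python3 -m pendant '[[0.5,0,0,30,0],[0.5,0,0,30,0],[0.5,0,0,22,0],[0.5,0,0,0,0],[0.1,0,0,0,0],[0,0,0,0,0],[0,0,0,0,0],[0,0,0,0,0],[0,0,0,0,0]]' 60
```

```text
time: 3.1
tool_pos: [473.7, 351.7, 151.4]
tcp_rot: [179.8, -0.1, 93.9]
ft_force: [-1.6, 0.7, 7.0]
finger_gap: 13.5
```

```bash
python3 -m pendant '[[0,0,0,-10,0],[0,0,0,-20,0],[0,0,0,-25,0],[0,0,0,-25,0],[0,0,0,-25,0],[0,0,0,-25,0],[0,0,0,-25,0],[0,0,0,-25,0],[0,0,0,0,0]]'; python3 - <<'E'
from h import *
s=r.sense();print(s["tool_pos"],s["finger_gap"],s["ft_force"])
im,d=optics.snapshot("scene");np.savez("scene2.npz",im=im,d=d)
u,v=proj("scene",[473,350,250])[0].astype(int);print(u,v)
y0,x0=max(v-70,0),u-75
print(y0,x0);cv2.imwrite("pics/v4.png",cv2.resize(im[y0:y0+150,x0:x0+150],(600,600),interpolation=cv2.INTER_CUBIC))
E
```

```text
time: 4.0
tool_pos: [474.0, 351.7, 334.5]
tcp_rot: [179.6, -0.2, 93.9]
ft_force: [-0.2, -0.5, -1.3]
finger_gap: 13.4
[473.97847255 351.6599152  334.4685926 ] 13.408126409247762 [-0.20353328 -0.53234509 -1.2713178 ]
363 117
47 288
```

View pics/v4.png

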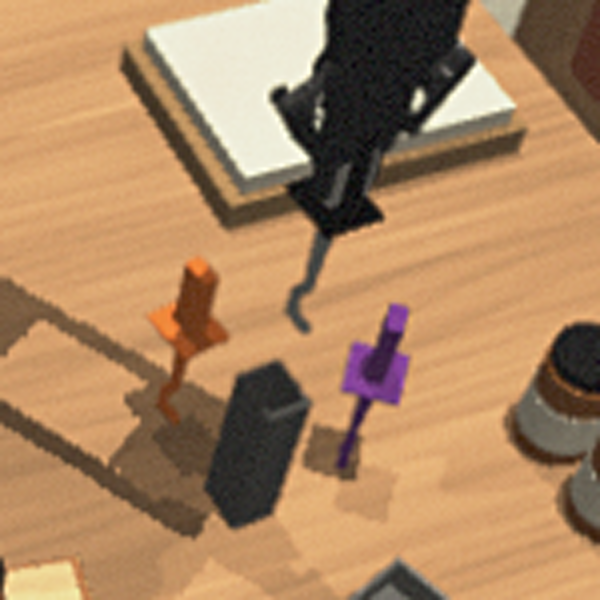

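v4: the hook is lifted clear of the sleeve, with the crank and foot visible at (300,315) under the collar, and the foot bar lies along world x. Carrying it over the gap.

```bash
python3 -m pendant '[[0,-25,11,0,0],[0,-35,16,0,0],[0,-35,16,0,0],[0,-35,16,0,0],[0,-35,16,0,0],[0,-35,16,0,0],[0,-28,13,0,0],[0,-15,7,0,6.2],[0,0,0,0,6.3],[0,0,0,0,0]]'; python3 - <<'E'
from h import *
s=r.sense();print(s["tool_pos"],s["tcp_rot"],s["ft_force"],s["wrist_torque"])
ims=[]
for n in("top","scene"):
    im,d=optics.snapshot(n);np.savez(f"{n}3.npz",im=im,d=d);P=cloud(n,d)
    t=s["tool_pos"];m=(d>0)&(abs(P[...,0]-t[0])<25)&(abs(P[...,1]-t[1])<25)&(P[...,2]<t[2]-20)&(P[...,2]>t[2]-150)&(P[...,2]>100)
    q=P[m];print(n,len(q))
    for a in range(20,150,10):
        k=q[(q[:,2]<t[2]-a)&(q[:,2]>=t[2]-a-10)]
        if len(k):print(a,len(k),k.mean(0).round(1),k.min(0).round(),k.max(0).round())
    u,v=proj(n,[t[0],t[1],t[2]-110])[0].astype(int);y0,x0=max(v-50,0),u-60
    ims.append(cv2.resize(im[y0:y0+130,x0:x0+98],(392,520),interpolation=cv2.INTER_CUBIC));print(x0,y0)
cv2.imwrite("pics/v5.png",np.hstack(ims))
E
```

```text
time: 5.05
tool_pos: [599.6, 115.3, 326.9]
tcp_rot: [-179.8, 0.0, 81.2]
ft_force: [-0.2, 0.2, -1.6]
finger_gap: 13.4
[599.57979712 115.25827596 326.90812793] [-1.79808050e+02  4.75224947e-02  8.12434101e+01] [-0.23024393  0.23015589 -1.61962869] [ 0.03302827  0.0332644  -0.03330771]
top 5
90 1 [584.7 118.1 229.8] [585. 118. 230.] [585. 118. 230.]
100 1 [585.4 115.6 225.6] [585. 116. 226.] [585. 116. 226.]
110 3 [584.5 116.6 213.5] [584. 114. 211.] [585. 120. 216.]
161 107
scene 90
40 10 [601.9 114.3 281.9] [600. 110. 277.] [604. 120. 287.]
50 8 [602.1 113.8 274.4] [600. 111. 272.] [604. 117. 276.]
60 13 [601.2 114.1 263.2] [596. 111. 257.] [604. 118. 267.]
70 8 [600.6 114.2 252.3] [597. 111. 249.] [603. 118. 255.]
80 9 [599.3 114.2 242.4] [592. 112. 238.] [602. 119. 246.]
90 3 [589.8 114.5 230.8] [584. 113. 229.] [593. 117. 234.]
100 10 [591.4 115.5 221.4] [587. 112. 217.] [594. 120. 225.]
110 29 [600.  115.  211.9] [589. 111. 208.] [612. 121. 216.]
240 137
```

View pics/v5.png

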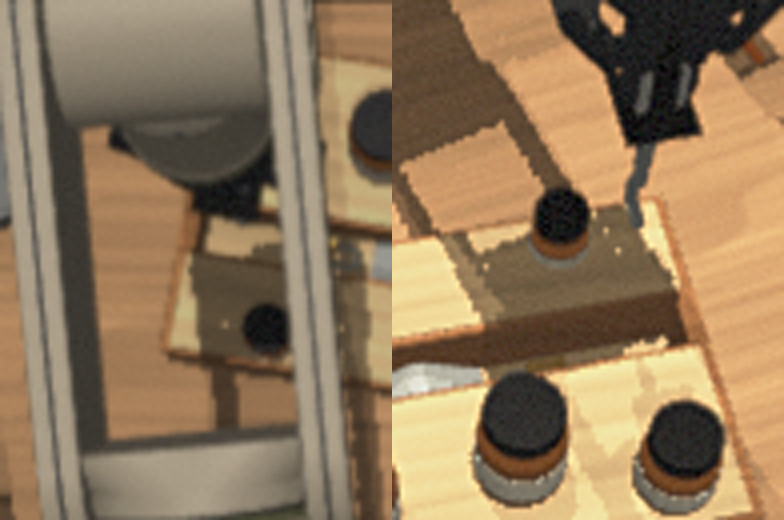

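```bash
cat >> h.py <<'E'
YAW=np.radians(-8.6);XD=np.array([np.cos(YAW),np.sin(YAW)]);YD=np.array([-np.sin(YAW),np.cos(YAW)]);O=np.array([563.2,-135.1])
def disp(p): q=np.asarray(p)[...,:2]-O; return np.stack([q@XD,q@YD],-1)
E
python3 - <<'E'
from h import *
for n in("top","scene"):
    z=np.load(f"{n}0.npz");im=z["im"];d=z["d"];P=cloud(n,d);D=disp(P);Z=P[...,2];hsv=cv2.cvtColor(im,cv2.COLOR_BGR2HSV)
    m=(d>0)&(abs(Z-61)<5)&(D[...,0]>-110)&(D[...,0]<160)&(D[...,1]>-10)&(D[...,1]<325)
    for a in range(10,300,40):
        k=D[m&(D[...,1]>a)&(D[...,1]<a+40)]
        ne=k[k[:,0]<0][:,0];fa=k[k[:,0]>0][:,0]
        print(n,a,np.sort(ne)[-3:].round(1),np.sort(fa)[:3].round(1))
    for s,e in((-60,-40),(100,140)):
        k=D[m&(D[...,0]>s)&(D[...,0]<e)];print("y ext",k[:,1].min(),k[:,1].max())
    print("x ext",D[m][:,0].min(),D[m][:,0].max())
    g=(d>0)&(abs(D[...,0])<17)&(D[...,1]>5)&(D[...,1]<300)&(Z<45)
    for a in range(0,300,12):
        k=g&(D[...,1]>=a)&(D[...,1]<a+12)
        if k.sum()>3: print(a,k.sum(),np.median(Z[k]).round(1),np.median(hsv[k],0).round())
E
```

```text
top 10 [-20.6 -20.5 -19.7] [18.1 18.3 18.5]
top 50 [-20.2 -20.2 -20. ] [18.2 18.2 18.4]
top 90 [-20.3 -19.7 -19.7] [18.1 18.3 19. ]
top 130 [-20.8 -20.2 -20. ] [18.8 18.8 18.9]
top 170 [-20.2 -19.6 -19.6] [18.2 18.4 18.4]
top 210 [-20.1 -20.  -19.8] [17.4 18.7 19.3]
top 250 [-20.7 -20.3 -20.1] [18.1 18.5 18.9]
top 290 [-1.  -0.3 -0.1] [1.5 2.  2.3]
y ext -0.38264719982165657 314.01417913468634
y ext -0.8390611529095356 314.725577815317
x ext -102.76844080116862 152.10451345358305
0 19 2.5 [ 19. 100. 188.]
12 35 2.2 [ 18. 101. 188.]
24 32 3.6 [ 18.  98. 190.]
36 34 3.1 [ 18. 101. 190.]
48 34 3.4 [ 18. 100. 188.]
60 33 4.1 [ 18.  94. 175.]
72 36 8.6 [ 30.  14. 145.]
84 34 14.9 [ 30.  13. 148.]
96 37 22.5 [ 34.  12. 150.]
108 39 25.9 [ 47.  11. 194.]
120 38 23.9 [ 34.  12. 153.]
132 32 16.5 [ 30.  13. 150.]
144 37 9.8 [ 30.  13. 147.]
156 33 2.8 [ 20.  45. 156.]
168 33 3.9 [ 18.  94. 169.]
180 34 6.4 [ 19.  78. 150.]
192 35 15.0 [ 21. 135. 176.]
204 32 13.1 [ 22. 141. 195.]
216 33 6.5 [ 20. 129. 179.]
228 29 3.4 [ 18. 101. 191.]
240 35 3.4 [ 18. 101. 191.]
252 35 3.1 [ 18. 100. 191.]
26
[... 581 characters left out ...]
54
0 9 2.6 [ 18. 107. 220.]
12 19 4.9 [ 17. 111. 209.]
24 15 4.5 [ 17. 110. 211.]
36 15 3.8 [ 17. 107. 222.]
48 12 5.2 [ 18. 106. 222.]
60 17 5.9 [ 18. 106. 194.]
72 19 10.9 [ 24.  24. 168.]
84 24 18.4 [ 26.  24. 170.]
96 27 23.3 [ 26.  25. 172.]
108 29 28.2 [ 26.  25. 202.]
120 28 26.4 [ 25.  24. 188.]
132 23 20.0 [ 26.  24. 172.]
144 16 11.3 [ 24.  25. 170.]
156 13 7.2 [ 18.  57. 174.]
168 16 5.1 [ 17. 110. 218.]
180 9 6.1 [ 18. 107. 203.]
192 13 15.2 [ 18. 153. 204.]
204 12 14.5 [ 18. 152. 202.]
216 14 14.4 [ 18. 140. 198.]
228 11 4.9 [ 19. 106. 229.]
240 13 3.2 [ 19. 105. 230.]
252 12 6.1 [ 18. 108. 228.]
264 13 4.7 [ 18. 108. 222.]
276 15 5.6 [ 17. 108. 214.]
288 12 4.4 [ 17. 109. 216.]
```

Foot bottom is about 119 mm below the TCP. The hump spans 67–162 mm with its crest near 115 mm, and the padlock body is at about 193–222 mm. Lowering behind it at y≈253.

```bash
python3 -m pendant '[[0,0,1.8,20,0],[0,0,0,30,0],[0,0,0,30,0],[0,0,0,30,0],[0,0,0,25,0],[0,0,0,20,0],[0,0,0,15,0],[0,0,0,10,0],[0,0,0,5,0],[0,0,0,0,0]]'; python3 -c "
from h import *
s=r.sense();print(disp(s['tool_pos']),s['tool_pos'],s['ft_force'],s['wrist_torque'])"
```

```text
time: 6.15
tool_pos: [601.8, 115.9, 144.1]
tcp_rot: [-180.0, 0.0, 81.5]
ft_force: [0.6, -0.2, -1.6]
finger_gap: 13.0
[  0.58707345 253.97618269] [601.75888833 115.93278304 144.08733321] [ 0.5500722  -0.2442883  -1.55198927] [-0.00391231  0.02056865 -0.01670883]
```

```bash
python3 -m pendant '[[0,0,0,6,0],[0,0,0,5,0],[0,0,0,4,0],[0,0,0,2,0],[0,0,0,2,0],[0,0,0,0,0]]';  python3 -m pendant '[[0,0,0,2,0],[0,0,0,0,0]]'; python3 -m pendant '[[0,0,0,1.5,0],[0,0,0,0,0]]'
```

```text
time: 6.75
tool_pos: [602.0, 115.8, 125.6]
tcp_rot: [180.0, -0.0, 81.4]
ft_force: [-0.3, -0.4, 1.1]
finger_gap: 13.1
time: 6.95
tool_pos: [602.1, 115.8, 123.8]
tcp_rot: [180.0, -0.0, 81.4]
ft_force: [-0.5, -0.7, 4.4]
finger_gap: 13.3
time: 7.15
tool_pos: [602.3, 115.8, 122.5]
tcp_rot: [179.9, -0.0, 81.4]
ft_force: [-2.1, -0.2, 6.9]
finger_gap: 13.1
```

```bash
python3 -m pendant '[[0,0,0,-1,0],[0,-2,-0.5,-0.5,0],[0,-4,0,0,0],[0,-4,0,0,0],[0,-4,0,0,0],[0,-4,0,0,0],[0,-4,0,0,0],[0,-4,0,0,0],[0,0,0,0,0]]'; cat > st.py <<'E'
from h import *
s=r.sense();f=s['ft_force'];print('disp',disp(s['tool_pos']).round(1),'z',s['tool_pos'][2].round(1),'fx,fy disp',(f[:2]@XD).round(1),(f[:2]@YD).round(1),'fz',(f[2]+1.6).round(1))
E
python3 st.py
```

```text
time: 8.05
tool_pos: [597.5, 89.4, 123.4]
tcp_rot: [180.0, 0.0, 81.4]
ft_force: [0.3, 1.6, 5.2]
finger_gap: 13.4
disp [  0.4 227.1] z 123.4 fx,fy disp 0.0 1.6 fz 6.8
```

```bash
python3 -m pendant '[[0,-3,0,-1.2,0],[0,-4,0,0,0],[0,-4,0,0,0],[0,-4,0,0,0],[0,-4,0,0,0],[0,-4,0,0,0],[0,-4,0,0,0],[0,-4,0,0,0],[0,-4,0,0,0]]'; python3 st.py; python3 - <<'E'
from h import *
n="scene";im,d=optics.snapshot(n);np.savez("scene4.npz",im=im,d=d)
u,v=proj(n,[585,30,20])[0].astype(int);y0,x0=v-55,u-85
cv2.imwrite("pics/v6.png",cv2.resize(im[y0:y0+110,x0:x0+150],(750,550),interpolation=cv2.INTER_CUBIC))
E
```

```text
time: 8.95
tool_pos: [592.2, 55.3, 124.5]
tcp_rot: [-180.0, 0.0, 81.4]
ft_force: [0.3, 2.8, 3.6]
finger_gap: 13.1
disp [  0.2 192.6] z 124.5 fx,fy disp -0.2 2.8 fz 5.2
```

View pics/v6.png

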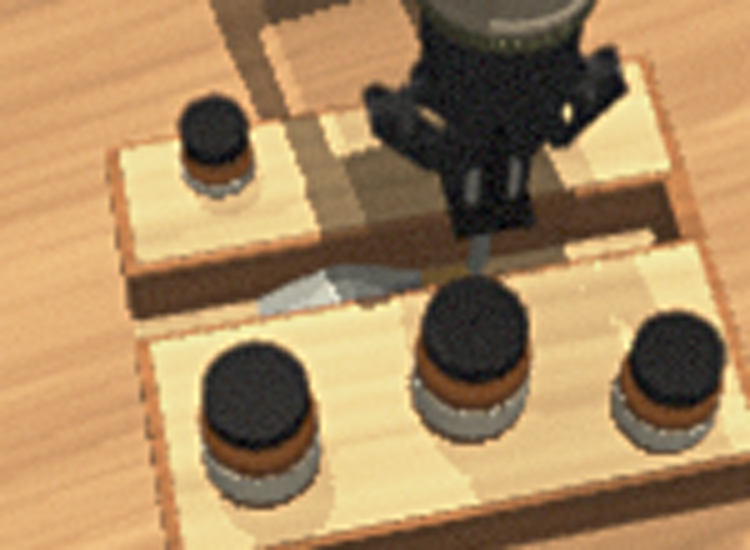

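v6: the brass body sits directly ahead of the foot ((445,270)), its shackle on the flank. Continuing and then starting the climb.

```bash
python3 -m pendant '[[0,-3,0,-0.3,0],[0,-3,0,0,0],[0,-3,0,0,0],[0,-3,0,0,0],[0,-3,0,0,0],[0,-3,0,0,0],[0,-3,0,0,0],[0,-3,0,0,0]]'; python3 st.py
```

```text
time: 9.8
tool_pos: [588.6, 31.7, 124.8]
tcp_rot: [-180.0, -0.0, 81.4]
ft_force: [0.5, 3.8, 3.4]
finger_gap: 13.2
disp [  0.2 168.7] z 124.8 fx,fy disp -0.0 3.8 fz 5.0
```

```bash
python3 -m pendant '[[0,-2,0,-0.5,0],[0,-2,0,-1,0],[0,-2,0,-1.1,0]]'; python3 st.py
```

```text
time: 10.1
tool_pos: [587.4, 26.1, 127.0]
tcp_rot: [-179.9, -0.0, 81.4]
ft_force: [-0.0, 4.8, 0.1]
finger_gap: 13.6
disp [ -0.2 163. ] z 127.0 fx,fy disp -0.8 4.8 fz 1.7
```

```bash
python3 -m pendant '[[0,-2,0,0.3,0],[0,-1,0,0,0]]'; python3 st.py;python3 -m pendant '[[0,-2,0,-1,0],[0,-1,0,-0.6,0]]'; python3 st.py
```

```text
time: 10.3
tool_pos: [587.1, 23.3, 126.8]
tcp_rot: [-180.0, -0.0, 81.4]
ft_force: [-0.5, 6.9, 2.2]
finger_gap: 13.1
disp [-1.000e-01  1.602e+02] z 126.8 fx,fy disp -1.5 6.8 fz 3.8
time: 10.5
tool_pos: [586.7, 20.5, 128.6]
tcp_rot: [-180.0, -0.1, 81.4]
ft_force: [1.0, 5.8, 2.1]
finger_gap: 13.7
disp [ -0.  157.3] z 128.6 fx,fy disp 0.1 5.9 fz 3.7
```

```bash
python3 -m pendant '[[0,-2,0,-1.15,0],[0,-2,0,-1.15,0],[0,-2,0,-1.15,0]]'; python3 st.py;python3 -m pendant '[[0,-2,0,-1.15,0],[0,-2,0,-1.15,0],[0,-2,0,-1.15,0]]'; python3 st.py
```

```text
time: 10.8
tool_pos: [585.8, 14.6, 132.0]
tcp_rot: [-180.0, -0.1, 81.4]
ft_force: [-0.5, 6.9, 1.4]
finger_gap: 13.1
disp [-1.000e-01  1.514e+02] z 132.0 fx,fy disp -1.5 6.7 fz 3.0
time: 11.1
tool_pos: [584.9, 8.7, 135.5]
tcp_rot: [-180.0, -0.1, 81.4]
ft_force: [-0.0, 5.6, 2.0]
finger_gap: 13.3
disp [-1.000e-01  1.454e+02] z 135.5 fx,fy disp -0.9 5.5 fz 3.6
```

```bash
python3 -m pendant '[[0,-2,0,-1.15,0],[0,-2,0,-1.15,0],[0,-2,0,-1.15,0],[0,-2,0,-1.15,0]]'; python3 st.py;python3 -m pendant '[[0,-2,0,-1.15,0],[0,-2,0,-1.15,0],[0,-2,0,-1.15,0]]'; python3 st.py; python3 - <<'E'
from h import *
n="scene";im,d=optics.snapshot(n)
u,v=proj(n,[585,-20,20])[0].astype(int);y0,x0=v-55,u-85
cv2.imwrite("pics/v7.png",cv2.resize(im[y0:y0+110,x0:x0+150],(750,550),interpolation=cv2.INTER_CUBIC))
E
```

```text
time: 11.5
tool_pos: [583.7, 0.8, 140.1]
tcp_rot: [-180.0, -0.1, 81.4]
ft_force: [0.7, 6.1, 2.1]
finger_gap: 13.1
disp [-1.000e-01  1.374e+02] z 140.1 fx,fy disp -0.2 6.2 fz 3.7
time: 11.8
tool_pos: [583.0, -5.5, 143.6]
tcp_rot: [-180.0, -0.0, 81.4]
ft_force: [1.3, 5.3, 2.3]
finger_gap: 13.8
disp [  0.2 131.1] z 143.6 fx,fy disp 0.4 5.5 fz 3.9
```

View pics/v7.png

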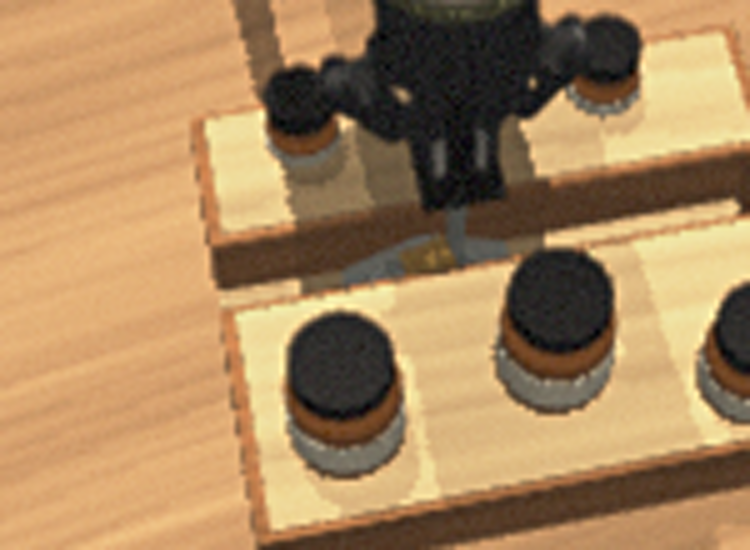

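v7: the padlock ((430,255)) is on the crest, with the foot right behind it on the rear flank.

```bash
python3 -m pendant '[[0,-2,0,-1.15,0],[0,-2,0,-1.15,0],[0,-2,0,-1.0,0]]'; python3 st.py;python3 -m pendant '[[0,-2,0,-0.8,0],[0,-2,0,-0.2,0]]'; python3 st.py;python3 -m pendant '[[0,-2,0,0,0],[0,-2,0,0,0]]'; python3 st.py
```

```text
time: 12.15
tool_pos: [582.2, -11.4, 147.0]
tcp_rot: [180.0, -0.0, 81.4]
ft_force: [0.7, 6.2, 1.8]
finger_gap: 13.2
disp [  0.2 125.2] z 147.0 fx,fy disp -0.2 6.3 fz 3.4
time: 12.35
tool_pos: [581.7, -15.0, 148.2]
tcp_rot: [180.0, -0.1, 81.4]
ft_force: [0.9, 7.6, 2.7]
finger_gap: 13.1
disp [  0.4 121.6] z 148.2 fx,fy disp -0.2 7.7 fz 4.3
time: 12.55
tool_pos: [581.2, -20.1, 148.3]
tcp_rot: [180.0, 0.0, 81.4]
ft_force: [-0.8, 2.8, 3.7]
finger_gap: 13.5
disp [  0.6 116.4] z 148.3 fx,fy disp -1.2 2.6 fz 5.3
```

```bash
python3 -m pendant '[[0,-2,0,0,0],[0,-2,0,0,0],[0,-2,0,0,0],[0,-2,0,0.5,0]]'; python3 st.py;python3 -m pendant '[[0,-2,0,0.9,0],[0,-2,0,1.15,0]]'; python3 st.py;python3 -m pendant '[[0,-2,0,1.15,0],[0,-2,0,1.15,0]]'; python3 st.py
```

```text
time: 12.95
tool_pos: [579.9, -27.7, 147.6]
tcp_rot: [180.0, 0.0, 81.4]
ft_force: [0.7, 3.1, 4.9]
finger_gap: 13.2
disp [  0.4 108.7] z 147.6 fx,fy disp 0.3 3.1 fz 6.5
time: 13.15
tool_pos: [579.1, -32.3, 145.3]
tcp_rot: [180.0, 0.1, 81.4]
ft_force: [0.4, -1.7, 4.1]
finger_gap: 13.6
disp [  0.3 104. ] z 145.3 fx,fy disp 0.6 -1.6 fz 5.7
time: 13.35
tool_pos: [578.5, -35.9, 142.9]
tcp_rot: [-180.0, 0.0, 81.4]
ft_force: [0.1, -0.9, 4.7]
finger_gap: 13.4
disp [  0.2 100.4] z 142.9 fx,fy disp 0.2 -0.9 fz 6.3
```

```bash
python3 -m pendant '[[0,-2,0,0.7,0],[0,-2,0,1.0,0],[0,-2,0,1.15,0],[0,-2,0,1.15,0],[0,-2,0,1.15,0],[0,-2,0,1.15,0]]'; python3 st.py;python3 -m pendant '[[0,-2,0,1.15,0],[0,-2,0,1.15,0],[0,-2,0,1.15,0],[0,-2,0,1.15,0],[0,-2,0,1.15,0],[0,-2,0,1.15,0]]'; python3 st.py; python3 - <<'E'
from h import *
n="scene";im,d=optics.snapshot(n)
u,v=proj(n,[575,-70,20])[0].astype(int);y0,x0=v-55,u-85
cv2.imwrite("pics/v8.png",cv2.resize(im[y0:y0+110,x0:x0+150],(750,550),interpolation=cv2.INTER_CUBIC))
E
```

```text
time: 13.95
tool_pos: [576.7, -47.4, 136.7]
tcp_rot: [-180.0, 0.0, 81.4]
ft_force: [0.4, -0.5, 4.2]
finger_gap: 13.3
disp [ 0.3 88.7] z 136.7 fx,fy disp 0.5 -0.4 fz 5.8
time: 14.55
tool_pos: [575.0, -59.2, 129.8]
tcp_rot: [180.0, -0.0, 81.4]
ft_force: [0.9, -1.6, 3.9]
finger_gap: 13.4
disp [ 0.3 76.8] z 129.8 fx,fy disp 1.1 -1.4 fz 5.5
```

View pics/v8.png

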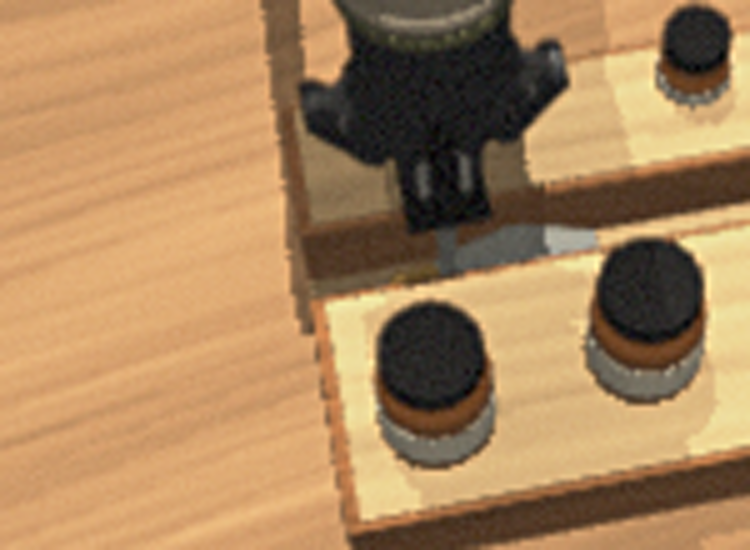

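v8: the padlock is at the hump's foot ((415,275)), just ahead of the hook. Continuing to the mouth.

```bash
python3 -m pendant '[[0,-2,0,1.1,0],[0,-2,0,1.15,0],[0,-2,0,1.1,0],[0,-2,0,1.0,0],[0,-2,0,0.5,0],[0,-2,0,0,0]]'; python3 st.py;python3 -m pendant '[[0,-3,0,0,0],[0,-3,0,0,0],[0,-3,0,0,0],[0,-3,0,0,0],[0,-3,0,0,0],[0,-3,0,0,0],[0,-3,0,0,0]]'; python3 st.py
```

```text
time: 15.2
tool_pos: [573.1, -70.6, 124.8]
tcp_rot: [-180.0, -0.1, 81.4]
ft_force: [-0.1, 2.5, 3.7]
finger_gap: 13.3
disp [ 0.2 65.2] z 124.8 fx,fy disp -0.5 2.4 fz 5.3
time: 15.9
tool_pos: [570.0, -92.0, 125.0]
tcp_rot: [-180.0, 0.0, 81.4]
ft_force: [0.2, 2.2, 2.7]
finger_gap: 13.4
disp [ 0.3 43.6] z 125.0 fx,fy disp -0.2 2.2 fz 4.3
```

Now from y=43.6 out to about y=-22, lowering slightly beyond the board's edge.

```bash
python3 -m pendant '[[0,-3,0,0,0],[0,-4,0,0,0],[0,-4,0,0,0],[0,-4,0,0,0],[0,-4,0,0,0],[0,-4,0,0,0],[0,-4,0,0,0],[0,-4,0,0,0],[0,-4,0,0,0],[0,-4,0,0,0]]'; python3 st.py;python3 -m pendant '[[0,-4,0,0,0],[0,-4,0,0,0],[0,-4,0,0.5,0],[0,-4,0,0.5,0],[0,-4,0,0.5,0],[0,-4,0,0.5,0],[0,-4,0,0,0],[0,0,0,0,0]]'; python3 st.py; python3 - <<'E'
from h import *
n="scene";im,d=optics.snapshot(n)
u,v=proj(n,[560,-160,20])[0].astype(int);y0,x0=v-55,u-75
cv2.imwrite("pics/v9.png",cv2.resize(im[y0:y0+110,x0:x0+150],(750,550),interpolation=cv2.INTER_CUBIC));print(x0,y0)
for n in("scene",): print([(x["at"],x["score"],disp(x["at"])) for x in optics.search_frame(n,"padlock")])
E
```

```text
time: 16.9
tool_pos: [564.2, -130.7, 125.0]
tcp_rot: [-180.0, 0.0, 81.4]
ft_force: [0.4, 2.1, 2.8]
finger_gap: 13.1
disp [0.3 4.5] z 125.0 fx,fy disp 0.1 2.2 fz 4.4
time: 17.7
tool_pos: [560.0, -158.7, 123.2]
tcp_rot: [180.0, 0.0, 81.4]
ft_force: [0.1, 1.1, 0.2]
finger_gap: 13.3
disp [  0.4 -23.8] z 123.2 fx,fy disp -0.0 1.1 fz 1.8
121 188
[([562.1, -177.9, 12.3], 0.68, array([  5.31248068, -42.48326199]))]
```

View pics/v9.png

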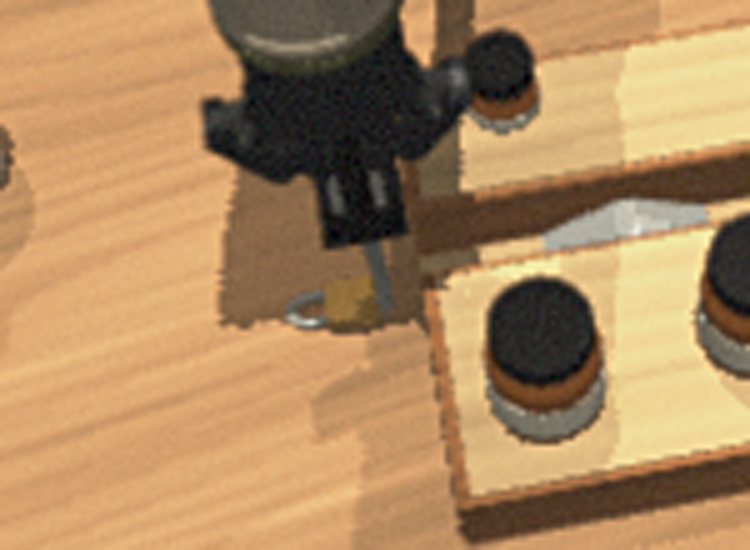

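v9: the padlock lies outside the mouth at about (350,300), shackle pointing away, with the foot behind it. Backing off a touch, lifting and returning to the stand.

```bash
python3 -m pendant '[[0,2,0,-2,0],[0,0,0,-10,0],[0,0,0,-25,0],[0,0,0,-30,0],[0,0,0,-30,0],[0,0,0,-30,0],[0,0,0,-30,0],[0,0,0,-30,0],[0,0,0,-24,0],[0,0,0,0,0]]'; python3 -m pendant '[[0,25,-8,0,0],[0,38,-12.4,0,0],[0,38,-12.4,0,0],[0,38,-12.4,0,0],[0,38,-12.4,0,0],[0,38,-12.4,0,0],[0,38,-12.4,0,0],[0,38,-12.4,0,0],[0,38,-12.4,0,0],[0,38,-12.4,0,0]]'; python3 -m pendant '[[0,38,-12.4,0,0],[0,38,-12.4,0,0],[0,30,-10,0,0],[0,15,-5,0,0],[0,0,0,0,-6.2],[0,0,0,0,-6.3],[0,0,0,0,0]]'; python3 - <<'E'
from h import *
s=r.sense();t=s["tool_pos"];a=np.radians(s["tcp_rot"][2]);d=np.array([473.9,351.7])-t[:2]
print("need tool x,y",d@[np.cos(a),np.sin(a)],d@[np.sin(a),-np.cos(a)],s["tcp_rot"],t)
E
```

```text
time: 18.8
tool_pos: [561.8, -156.4, 339.3]
tcp_rot: [179.6, 0.1, 81.4]
ft_force: [-0.8, 0.2, -2.0]
finger_gap: 13.4
time: 19.8
tool_pos: [495.7, 226.2, 332.5]
tcp_rot: [-179.9, 0.1, 81.4]
ft_force: [-0.3, 0.2, -2.3]
finger_gap: 13.3
time: 20.5
tool_pos: [475.2, 349.9, 332.8]
tcp_rot: [-179.9, 0.1, 94.0]
ft_force: [0.3, -0.4, -1.8]
finger_gap: 13.1
need tool x,y 1.8748293085374232 -1.2080717404054444 [-1.79917343e+02  6.15564292e-02  9.40362272e+01] [475.23703941 349.91485354 332.84226193]
```

```bash
python3 -m pendant '[[0,1.9,-1.2,20,0],[0,0,0,20,0],[0,0,0,15,0],[0,0,0,5,0],[0,0,0,0,0]]'; python3 - <<'E'
from h import *
s=r.sense();t=s["tool_pos"];print(t,s["tcp_rot"])
for f in("old","new"):
    if f=="old": z=np.load("scene2.npz");im,d=z["im"],z["d"];tt=np.array([474,351.7,334.5])
    else: im,d=optics.snapshot("scene");tt=t
    P=cloud("scene",d)-tt
    m=(d>0)&(abs(P[...,0])<25)&(abs(P[...,1])<25)
    for lo,hi in((-70,-40),(-122,-108)):
        q=P[m&(P[...,2]>lo)&(P[...,2]<hi)];print(f,lo,len(q),q.mean(0).round(1),q.min(0).round(),q.max(0).round())
    W=cloud("scene",d);m=(d>0)&(abs(W[...,2]-141)<4)&(abs(W[...,0]-474)<40)&(abs(W[...,1]-350)<35)
    print("rim",m.sum(),W[m].min(0).round(),W[m].max(0).round())
u,v=proj("scene",[473,350,170])[0].astype(int)
cv2.imwrite("pics/v10.png",cv2.resize(im[max(v-60,0):v+60,u-60:u+60],(600,600),interpolation=cv2.INTER_CUBIC))
E
```

```text
time: 21.0
tool_pos: [473.8, 351.6, 272.9]
tcp_rot: [-179.9, 0.1, 93.8]
ft_force: [-0.4, -0.3, -1.6]
finger_gap: 13.7
[473.80468433 351.57732699 272.93790519] [-1.79897683e+02  5.57580903e-02  9.38483605e+01]
old -70 35 [  2.9  -3.5 -54.5] [ -4.  -9. -69.] [  7.   3. -40.]
old -122 29 [   1.6   -2.6 -115.9] [ -10.   -7. -120.] [  14.    3. -109.]
rim 90 [449. 332. 138.] [497. 371. 144.]
new -70 28 [  2.8  -4.  -52.8] [ -4.  -9. -68.] [  7.   1. -40.]
new -122 26 [  -0.4   -1.3 -113.9] [ -15.   -4. -119.] [  14.    5. -108.]
rim 78 [449. 330. 137.] [497. 373. 145.]
```

View pics/v10.png

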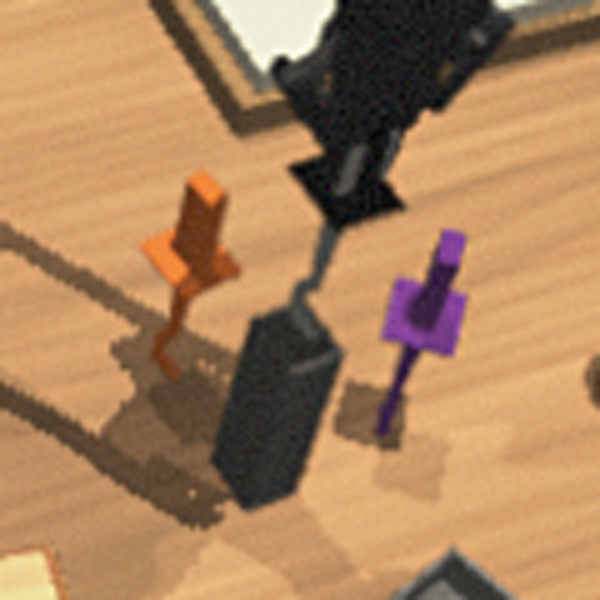

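v10: the foot hangs right over the sleeve opening (about (305,315)). Lowering with force checks.

```bash
python3 -m pendant '[[0,0,0,8,0],[0,0,0,8,0],[0,0,0,4,0],[0,0,0,0,0]]'; python3 -m pendant '[[0,0,0,8,0],[0,0,0,8,0],[0,0,0,0,0]]'
```

```text
time: 21.45
tool_pos: [473.7, 351.8, 252.9]
tcp_rot: [-179.9, 0.0, 93.9]
ft_force: [0.4, 0.1, -1.8]
finger_gap: 13.3
time: 21.75
tool_pos: [473.4, 351.7, 236.1]
tcp_rot: [-179.9, 0.1, 93.9]
ft_force: [-0.6, 0.8, -2.9]
finger_gap: 13.2
```

Inside without contact. Down to just above the rim (seats at about 151).

```bash
python3 -m pendant '[[0,0,0,15,0],[0,0,0,15,0],[0,0,0,15,0],[0,0,0,15,0],[0,0,0,12,0],[0,0,0,6,0],[0,0,0,3,0],[0,0,0,0,0]]'; python3 -m pendant '[[0,0,0,2,0],[0,0,0,0,0]]';python3 -m pendant '[[0,0,0,1.5,0],[0,0,0,0,0]]'
```

```text
time: 22.55
tool_pos: [474.2, 352.1, 156.9]
tcp_rot: [-180.0, 0.0, 93.9]
ft_force: [0.4, 0.0, -2.2]
finger_gap: 13.2
time: 22.75
tool_pos: [474.5, 352.3, 155.6]
tcp_rot: [179.9, -0.0, 93.9]
ft_force: [-0.4, 0.2, -2.6]
finger_gap: 13.4
time: 22.95
tool_pos: [474.2, 352.1, 153.7]
tcp_rot: [180.0, -0.0, 93.9]
ft_force: [-0.1, -0.2, -1.1]
finger_gap: 13.4
```

```bash
python3 -m pendant '[[0,0,0,1.5,0],[0,0,0,0,0]]';python3 -m pendant '[[0,0,0,1,0],[0,0,0,0,0]]'
```

```text
time: 23.15
tool_pos: [474.1, 352.0, 151.8]
tcp_rot: [-180.0, 0.0, 93.9]
ft_force: [-0.3, -0.7, -0.3]
finger_gap: 13.9
time: 23.35
tool_pos: [474.3, 352.2, 151.5]
tcp_rot: [180.0, -0.0, 93.9]
ft_force: [-1.0, -1.1, 2.0]
finger_gap: 13.0
```

Seated (force turned upward at z = 151.5). Releasing and rising.

```bash
python3 -m pendant '[[0.2,0,0,0,0],[0.45,0,0,0,0],[0.45,0,0,0,0],[0.45,0,0,0,0],[0.45,0,0,-10,0],[0.45,0,0,-25,0],[0.45,0,0,-30,0],[0.45,0,0,-30,0],[0.45,0,0,-30,0],[0.45,0,0,0,0]]'; python3 -m pendant '[[0.45,0,-30,-30,0],[0.45,0,-40,-10,0],[0.45,0,-40,0,0],[0.45,0,0,0,0],[0.45,0,0,0,0]]'; python3 - <<'E'
from h import *
ims=[]
for n in("scene","top"):
    im,d=optics.snapshot(n);P=cloud(n,d)
    m=(d>0)&(im.max(2)<75)&(abs(P[...,0]-473)<40)&(abs(P[...,1]-350)<40)
    for lo,hi in((138,150),(195,215)):
        q=P[m&(P[...,2]>lo)&(P[...,2]<hi)]
        if len(q)>4: print(n,lo,len(q),cv2.minAreaRect(q[:,:2].astype(np.float32)),q[:,2].mean())
    for k in optics.search_frame(n,"padlock"): print(n,k["at"],k["score"],disp(k["at"]))
    for q in("jar_a","tub","sample_tray"): print(q,[np.round(k["at"]).tolist() for k in optics.search_frame(n,q)])
    ims.append(im)
a=cv2.resize(ims[0][60:330,60:460],(800,540),interpolation=cv2.INTER_CUBIC)
cv2.imwrite("pics/v11.png",a);print(r.sense()["ft_force"])
E
```

```text
time: 24.35
tool_pos: [476.2, 353.4, 282.9]
tcp_rot: [179.5, -0.3, 93.9]
ft_force: [0.3, -0.1, 1.1]
finger_gap: 38.6
time: 24.85
tool_pos: [363.9, 344.7, 316.5]
tcp_rot: [179.9, -0.0, 94.0]
ft_force: [0.7, 0.0, 0.2]
finger_gap: 38.7
scene 138 133 ((475.56341552734375, 351.13214111328125), (47.34313201904297, 37.67336654663086), 7.9277424812316895) 145.05042232389334
scene 195 47 ((475.77276611328125, 350.1296081542969), (26.192859649658203, 10.6998872756958), 3.5969455242156982) 203.25999222216768
jar_a [[538.0, 96.0, 109.0], [683.0, 12.0, 144.0], [725.0, 103.0, 128.0], [504.0, -64.0, 104.0], [682.0, -105.0, 146.0]]
tub [[388.0, -378.0, 69.0], [489.0, 340.0, 75.0]]
sample_tray [[657.0, 377.0, 6.0], [489.0, 339.0, 74.0]]
top 138 145 ((473.3345947265625, 350.96380615234375), (47.12135696411133, 42.67852783203125), 2.326129674911499) 143.6896348003972
top 195 42 ((472.5397644042969, 351.2254333496094), (23.24574089050293, 10.65555191040039), 1.4505829811096191) 203.5244552095372
top [555.0, -183.1, 12.6] 0.42 [ -0.93010584 -48.68649611]
jar_a [[706.0, 109.0, 133.0], [666.0, 19.0, 148.0], [524.0, 99.0, 109.0], [661.0, -96.0, 140.0], [493.0, -66.0, 111.0]]
tub [[398.0, -393.0, 47.0]]
sample_tray [[655.0, 379.0, 3.0]]
[0.52689143 0.23490564 0.40852011]
```

View pics/v11.png

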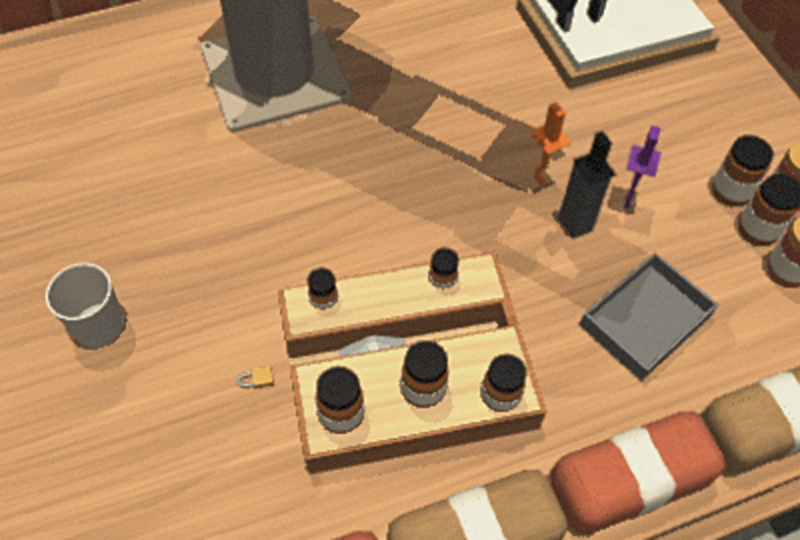

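v11: the hook hangs in its stand (about (588,185)), the padlock lies flat before the mouth (258,378), and the jars, tub and tray are in place. Handing in.

```bash
python3 -c "from bench import hand_in; print(hand_in())"
```

```text
the job is handed in; nothing more can be done
None
```

The padlock is out of the gap, the hook is back in its stand, and I handed the job in about 25 s into the 72 s allowed. No verdict was reported.

I took the black hook from its stand and set its foot on the gap floor about 253 mm inside the mouth, behind the padlock. I then drew the padlock over the cable cover (crest at about 115 mm) and out of the mouth. Vertical force was mostly 2–7 N, with one reading of 8.5 N when I first set the foot down. The combined force I read at the end of each move stayed under about 9 N, against the 14 N limit.

Last checks before handing in:
- **Padlock:** it looks flat on the counter, with its visible middle about 42–49 mm in front of the mouth and within about 5 mm of the gap's centre line.
- **Hook:** it hangs in its stand with the collar top at 144–145 mm, upright and let go. The gripper is clear and reads no contact.
- **Bystanders:** the jars, tub and tray were found where they started, within detection noise.

Some checks missed or disagreed:
- The two cameras differed by 2–3 mm for the hook, and by 6 mm for the padlock's position in looks taken minutes apart.
- The network missed the padlock in the final scene picture, though it is plain to see there. The top camera did find it, with a low score of 0.42.

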